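# Square a carton in the labelling jig and lock it with the eccentric cam

## Task

Clamp the carton in the labelling jig, only pushing with the fingertips: first swing the red cam lever all the way round to its other stop so that the cam's low side faces the slide, then push the blue slide forward by its upright push plate until the carton stands square against the far fence, and last swing the lever all the way back so that the cam's high side locks the slide there. Do not lift, touch or crush the carton, do not force the slide past the cam, and leave the things lying round the jig where they are.

Things in the scene. Friction and masses are not known exactly. Their poses are not given: they have to be found in the camera images.
- jig: carton squaring jig fixed to the bench: white plastic plate 310 x 218 x 12 mm (x -155 to +155, y -138 to +80 mm). Origin on the bench under the slide's centre line, z up, +x the direction in which the slide clamps. The slide runs along y = 0 between two low rails, the cam stands at x = -30, y = -92, the fence at the +x end.
- slide (a joint): travel (m) of the blue follower slide along the jig's +x: 0 = drawn back, end stop 0.075, 0.060 = carton tight against the fence. About 3 N of friction, no spring, stays where it is left. With the cam at 0 it is blocked at about 0.010; it passes with the cam above about 2.2 rad. Left a few mm short of 0.060, the returning cam draws it forward.
- cam (a joint): angle (rad) of the steel eccentric cam and its red lever about a vertical axis, anticlockwise from above: 0 = locked stop, high side (yellow dot) towards the slide, lever along the jig's -x; 1.57 = lever along -y; 2.79 = other stop, low side towards the slide, lever forward and to the right. Stays where it is left; about 0.2 N m of friction.
- lever_grip (a point): middle of the black upright round grip on the end of the red lever, 70 mm over the bench, 78 mm from the cam axis; 17 to 20 mm across, standing free from 46 to 94 mm over the bench on the lever bar (15 mm wide, 39 to 46 mm over the bench). At cam 0 there are 58 mm sideways between grip and push plate.
- cam_axis (a point): point on the cam's vertical axis, 32 mm over the bench (jig x = -30, y = -92 mm). The disc is 40 mm across, its centre 10 mm off this axis, 26 to 38 mm over the bench. Two thin steel pins, up to 46 mm over the bench, stop the lever at its two ends.
- push_plate (a point): middle of the rear face (towards jig -x) of the slide's upright push plate: 50 mm wide in y, 8 mm thick (its black cap 12 mm), top 87 mm over the bench; this point is 67 mm over the bench. At travel 0 it is at jig x = -98, y = 0. Behind it the slide's flat tail, 24 mm over the bench, is all there is.
- carton: small brown carton 63 (x) x 101 (y) x 50 (z) mm, 0.1 kg, loose on the jig's plate between jaw and fence, somewhat askew; origin under its centre. Squared against the fence its centre is at jig x = +73 mm.
- label_roll: roll of blank labels standing on the bench at the left of the jig, 66 mm across, 58 mm high; origin under its centre
- cutter: orange snap-off cutter lying on the bench at the left of the jig, 22 x 152 x 17 mm; origin under its centre
- scanner: black and grey cordless barcode scanner lying on its side at the right of the jig, 147 x 116 x 58 mm; origin under its centre
- next_carton: brown carton 55 x 120 x 45 mm waiting on the bench at the right; origin under its centre
- fence_face (a point): middle of the rubber face of the fixed steel fence (faces jig -x) against which the carton is clamped, at jig x = +105 mm, 36 mm over the bench; the fence is 124 mm wide in y, its top 62 mm over the bench
- roller (a point): centre of the brass roller (11 mm across) on the slide's right-hand arm that meets the cam, 32 mm over the bench, at jig x = -64 mm + slide travel, y = -72: behind the cam when drawn back, just in front of it at travel 0.060, where the cam's high side turned back behind it locks the slide
- jaw_face (a point): blue jaw at the front of the slide, with a rubber face 88 mm wide; 96 mm wide, 54 mm high over the bench. This point is the middle of its front face, 34 mm over the bench, at jig x = -18 mm + slide travel
There are look-alikes about, which are no part of the job. Leave any orange, purple or turquoise look-alike of the carton alone.

How it is judged:
On the way, in this order (a step that is already met when the one before it is completed fails the run):
1. the cam is turned to its low side with the slide still drawn back (value of joint cam above 2.4 rad and value of joint slide below 0.014 m), for 0.2 s.
2. the slide is pushed forward past the cam, the cam still low (value of joint slide above 0.05 m and value of joint cam above 2.1 rad), for 0.2 s.
3. the cam is turned back to its high side behind the slide's roller (value of joint cam below 0.3 rad and value of joint slide above 0.054 m), for 0.2 s.
At the end, for the whole second after the job is handed in: cam back within 0.3 rad of its locked stop, slide at more than 56 mm of travel, carton at rest flat on the jig's plate within 4 mm of its place against the fence and square to it within 0.05 rad (value of joint cam below 0.3 rad and value of joint slide above 0.056 m and x of carton in the frame of jig above 0.0695 m and angle between the x axis of carton and the x axis of jig, either way round below 0.05 rad and angle between carton's own z axis and vertical below 0.05 rad and height (world z) of carton below 0.016 m and linear speed of carton below 0.01 m/s); the robot touches nothing.
It fails at once if the slide is forced past the cam while the cam is not at its low side (value of joint cam below 1.8 rad and value of joint slide between 0.016 and 0.038 m).
It fails at once if the robot touches the carton (contact force between any of the fingers, the arm and carton above 0.5 N).
It fails at once if the carton is lifted or tipped (height (world z) of carton above 0.022 m or angle between carton's own z axis and vertical above 0.2 rad).
It fails at once if the carton is crushed between jaw and fence (squeezed with more than about 45 N, counted on both faces together) (contact force between carton and jig above 90 N).
It fails at once if a thing round the jig is moved by more than 20 mm (distance of any of label_roll, cutter, scanner, next_carton from where it was at the start of the episode above 0.02 m).
It also fails if it takes over 72 s, if anything falls off the work surface, if the arm or the gripper's body presses on something with over 40 N, if the wrist force passes 120 N, or if a joint passes its speed limit or range.

## Robot

A 7-joint arm with a two-finger parallel gripper is mounted at the origin on a cart in front of the work surface, level with it; the furniture and walls round the work are solid. World frame = base frame: x ahead of the robot, y to its left, z up, the work surface at z = 0. Lengths are in m, angles in rad, forces in N, time in s.
With the tool pointing down it reaches from about 0.4 to 0.875 m from the base axis. Payload 6.5 kg.
Tool frame: the origin (TCP) lies on the mounting face of the last link; the fingertips stand 166 mm ahead of it and the grasp point (between the pads) lies 147 mm ahead of it; z points along the fingers, y is the line along which they close (so a half turn about z gives the same grasp; the last joint's range is limited). The gripper opens to 88 mm and grips with 3 to 60 N. Pads are 18 mm wide; open, the fingers measure 123 mm over their backs; the gripper's body (75 mm by 187 mm) begins 45 mm behind the grasp point.
Start: joints at [-1.271, 0.536, -0.004, 1.538, 0.003, 1.067, -0.071], TCP at [0.232, 0.607, 0.405] pointing down, gripper open.
Joint ranges: [-2.7, 2.7], [-0.37, 2.16], [-1.27, 1.26], [0.24, 2.4], [-1.31, 4.45], [0.19, 1.91], [-2.76, 2.76]. Speed limits (rad/s): [2.39, 2.39, 3.14, 3.14, 3.14, 3.14, 3.14].

## Interface

Orientations are given as a unit quaternion [w, x, y, z].
In Python, from station import robot, optics gives the robot as it stands.
- The arm moves only by the tool move_arm, never from a script. Its argument "moves" is a list of rows, each a list of 7 numbers: the turn, a rotation vector about the tool's x, y, z normalised to -1 to 1, where 1 is 180 degrees, then the shift along the tool's x, y, z normalised to -1 to 1, where 1 is 1 m, then the closure, from -1 (fully open) to 1 (shut). In form: [[rx, ry, rz, dx, dy, dz, grip], ...]. A call has 1 to 20 rows; each row is the pose to reach, as a shift and turn from the pose commanded when the call began, along the tool's axes at that moment, turning the shorter way round; what a row does not reach only later rows make up. A row lasts 1/10 s, in which the tool goes at most 50 mm and 8.59 degrees, less where a joint would pass 70% of its speed; a pose out of reach is approached as far as the arm can. A call with a number of a shift or a turn outside -1 to 1 is refused whole. A call with a gripper value outside its range is refused whole. The fingers move at their own pace and stop on an object; "force" is the grip in N (left out, the last holds). Time passes only in rows, so rows that repeat a pose let the fingers close. It gives the time, the measured TCP pose, the force, the opening and the grip force at its end, in the units of the state.
- robot.sense(): the state, without advancing time (a new reading comes with each control period).
- optics.read_camera(name): name is "side" or "top" or "wrist"; returns (picture, depth): 384x512x3 uint8, red, green, blue; 384x512 float32, m along the optical axis (not along the pixel's ray), 0 where there is no reading.
- optics.camera_params(name): a dict with "K" (3x3 intrinsics, pixels), "R" (3x3) and "t" (3): a world point X has camera coordinates R X + t. Camera axes: x right, y down, z forward; pixel columns grow to the right and rows downward; lengths in m; the calibration is good to about 2 mm. A picture is of the moment at which its call begins: read the wrist's pose just before it. camera_params takes no time and is no camera call; for the wrist camera it gives the pose at the moment of the call.
- robot.hand_in(): hands the job in; it is judged then, once.
Trained networks look in the newest picture that a camera, given by its name, has taken for a name from the list of things; names that differ only in an ending like _2 or _b are one class to them, and where a whole thing is asked for, a point or a joint stands for the part that bears it (a point fixed in the world has none). Each returns a list of dicts, best first, with "score" (0 to 1); they miss things now and then, are a little off and sometimes report something else, mostly with a low value. They report only what shows in the picture. A call takes as long as a camera call. They do not tell look-alikes from the thing itself.
- optics.boxes_of(camera, thing): "position" ([column, row] in pixels, amid what is visible of it).
- optics.mark_of(camera, thing): "position" ([column, row] in pixels: a listed point, or the origin of a listed thing).
The state is a dict: "t": time; "q": joint angles; "joint_vel": joint speeds; "tau": joint torques, N m; "position": TCP position; "orientation": TCP orientation; "ft_force": force on the tool from outside, world axes, zero at the start; "moment": the same for the moment, N m; "opening": opening from 0.0 (shut) to 1.0 (fully open); "grip_force": force on a finger pad.
Only numpy, scipy, OpenCV 4.12 (cv2) and the standard library are available. Lean on these libraries where they do the work, as an engineer would, in place of code of your own. Each camera call takes 0.05 s, during which the arm holds its last target. There are 200 camera calls.

## Working session

There is one attempt and no reset: what is moved stays moved. The work goes in short steps, Python scripts to look and compute and a tool call to move; the robot and the scene stay as the last step left them, time stands still between calls to the robot, and variables do not carry over. Pictures are saved under pics/ and viewed, at most 10 in all, crops included, and the job is handed in when it is done.

Besides the shell and the picture viewer there is one more tool, called by a JSON object that holds its "api" and its "payload". move_arm: Moves the arm, as the interface text tells. Scaled input: -1 to 1 covers 1 m each way for a shift and 180 degrees each way for a turn. Its arguments: {"type":"object","properties":{"moves":{"type":"array"},"force":{"type":"number"}},"required":["moves"]}

```bash
mkdir -p pics; cat > h.py <<'E'
import numpy as np, cv2
from station import robot, optics
def shot(c,f=None):
    im,d=optics.read_camera(c); P=optics.camera_params(c)
    if f: cv2.imwrite('pics/'+f,im[:,:,::-1])
    return im,d,P
def ray_z(P,uv,z):
    K,R,t=map(np.array,(P['K'],P['R'],P['t'])); d=R.T@np.linalg.solve(K,[*uv,1]); c=-R.T@t
    return c+d*(z-c[2])/d[2]
def dep(P,uv,d):
    K,R,t=map(np.array,(P['K'],P['R'],P['t'])); u,v=int(round(uv[0])),int(round(uv[1]))
    return R.T@(np.linalg.solve(K,[*uv,1])*d[v,u]-t)
Z=dict(lever_grip=.07,cam_axis=.032,push_plate=.067,fence_face=.036,roller=.032,jaw_face=.034,jig=0,carton=.012,label_roll=0,cutter=0,scanner=0,next_carton=0)
E
python3 - <<'E'
from h import *
np.set_printoptions(precision=4,suppress=True)
s=robot.sense();print(s['position'],s['orientation'],s['opening'])
for c in ('top','side'):
    im,d,P=shot(c,c+'0.png')
    for n,z in Z.items():
        for r in optics.mark_of(c,n)[:3]: print(c,n,round(r['score'],2),np.round(r['position'],1),ray_z(P,r['position'],z))
E
```

```text
[0.2324 0.6067 0.4039] [-0.0001  0.1818  0.9833 -0.0009] 1.0010502248331878
top lever_grip 0.81 [258.8 238.1] [ 0.4696 -0.1426  0.07  ]
top push_plate 0.67 [223.4 233.7] [ 0.4808 -0.0433  0.067 ]
top push_plate 0.25 [365.1 267.2] [ 0.394 -0.437  0.067]
top fence_face 0.73 [226.5 165.7] [ 0.6869 -0.0442  0.036 ]
top fence_face 0.24 [177.9 162.6] [0.6943 0.1013 0.036 ]
top roller 0.9 [246.5 225.8] [ 0.5081 -0.107   0.032 ]
top roller 0.25 [256.8 240.3] [ 0.4666 -0.1375  0.032 ]
top jaw_face 0.68 [223.3 205.4] [ 0.5669 -0.038   0.034 ]
top carton 0.95 [134.6 271.6] [0.3731 0.2139 0.012 ]
top carton 0.87 [229.4 191.4] [ 0.6137 -0.0534  0.012 ]
top carton 0.82 [275.7 126.8] [ 0.8215 -0.1922  0.012 ]
top label_roll 0.66 [173.4 214.8] [0.5419 0.1136 0.    ]
top cutter 0.6 [180.6 164.3] [0.6993 0.1    0.    ]
top scanner 0.95 [349.2 203. ] [ 0.5857 -0.4161  0.    ]
top next_carton 0.78 [365.6 264.2] [ 0.4039 -0.458   0.    ]
side lever_grip 0.69 [212.8 200.6] [ 0.4602 -0.1451  0.07  ]
side push_plate 0.69 [214.  200.1] [ 0.4644 -0.1384  0.067 ]
side push_plate 0.59 [210.6 183.7] [ 0.462  -0.0334  0.067 ]
side fence_face 0.78 [271.6 188.2] [ 0.6727 -0.0551  0.036 ]
side roller 0.96 [226.6 201.9] [ 0.5074 -0.1043  0.032 ]
side jaw_face 0.58 [239.  191.5] [ 0.5572 -0.0508  0.034 ]
side jig 0.63 [239.6 197.8] [ 0.5599 -0.0392  0.    ]
side carton 0.91 [319.3 217. ] [ 0.7946 -0.2214  0.012 ]
side carton 0.86 [215.9 249.7] [ 0.4504 -0.3165  0.012 ]
side carton 0.83 [183.1 165.9] [0.3675 0.2215 0.012 ]
side label_roll 0.79 [226.9 174.1] [0.5354 0.1402 0.    ]
side cutter 0.53 [263.9 175.2] [0.6768 0.1024 0.    ]
side scanner 0.79 [274.2 269.9] [ 0.6008 -0.4176  0.    ]
side next_carton 0.75 [205.2 296.5] [ 0.4074 -0.4773  0.    ]
```

View pics/top0.png

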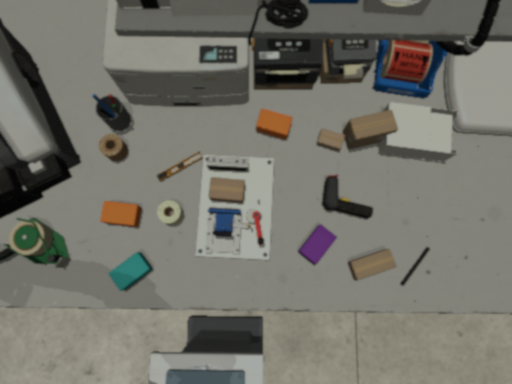

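View pics/side0.png

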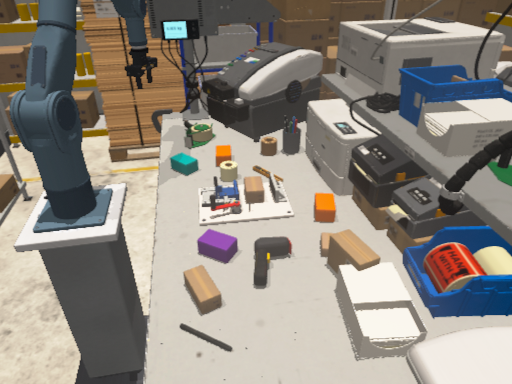

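The top view shows the jig plate spanning (204,155)–(273,260), with the lever grip at (259,238) and the push plate at (223,234). The jig is nearly aligned with world x and the carton sits at (229,191). Both look-alike colours are well away from it. Next I move above the jig for a closer look.

{"api": "move_arm", "payload": {"moves": [[0, 0, 0.38, -0.54, -0.54, -0.06, 1], [0, 0, 0.38, -0.54, -0.54, -0.06, 1], [0, 0, 0.38, -0.54, -0.54, -0.06, 1], [0, 0, 0.38, -0.54, -0.54, -0.06, 1], [0, 0, 0.38, -0.54, -0.54, -0.06, 1], [0, 0, 0.38, -0.54, -0.54, -0.06, 1], [0, 0, 0.38, -0.54, -0.54, -0.06, 1], [0, 0, 0.38, -0.54, -0.54, -0.06, 1], [0, 0, 0.38, -0.54, -0.54, -0.06, 1], [0, 0, 0.38, -0.54, -0.54, -0.06, 1], [0, 0, 0.38, -0.54, -0.54, -0.06, 1], [0, 0, 0.38, -0.54, -0.54, -0.06, 1], [0, 0, 0.38, -0.54, -0.54, -0.06, 1], [0, 0, 0.38, -0.54, -0.54, -0.06, 1], [0, 0, 0.38, -0.54, -0.54, -0.06, 1], [0, 0, 0.38, -0.54, -0.54, -0.06, 1], [0, 0, 0.38, -0.54, -0.54, -0.06, 1], [0, 0, 0.38, -0.54, -0.54, -0.06, 1]]}}

```text
t: 3.1
position: [0.5435, -0.0899, 0.4645]
orientation: [-0.0, 0.703, 0.711, 0.0]
ft_force: [0.2, 0.5, 1.1]
opening: 0.002
grip_force: 0.0
```

```bash
python3 - <<'E'
from h import *
np.set_printoptions(precision=4,suppress=True)
s=robot.sense();print(s['t'],s['position'],s['orientation'],s['q'],s['opening'])
im,d,P=shot('wrist','w1.png')
for n,z in Z.items():
    for r in optics.mark_of('wrist',n)[:3]: print(n,round(r['score'],2),np.round(r['position'],1),ray_z(P,r['position'],z),dep(P,r['position'],d)[2])
E
```

```text
3.1 [ 0.5435 -0.0899  0.4645] [-0.0004  0.7031  0.7111  0.    ] [-0.3795  0.3386  0.5896  1.7635 -0.209   1.103   0.2902] 0.001977553139869377
lever_grip 0.59 [189.7 210.4] [ 0.4632 -0.1464  0.07  ] 0.08983934757376738
lever_grip 0.2 [270.4 128.5] [ 0.5658 -0.04    0.07  ] 0.013657863053856304
cam_axis 0.8 [241.9 194.5] [ 0.5305 -0.1342  0.032 ] 0.0477704909463152
push_plate 0.62 [196.7 124.2] [ 0.4755 -0.0362  0.067 ] 0.08821288178550453
fence_face 0.6 [349.7 133.2] [ 0.674  -0.0464  0.036 ] 0.03198981922875256
roller 0.69 [269.1 126.9] [ 0.5664 -0.0398  0.032 ] 0.013730776672354224
roller 0.69 [197.5 124.7] [ 0.4704 -0.0382  0.032 ] 0.08724944155581615
roller 0.63 [223.3 179.2] [ 0.5042 -0.1123  0.032 ] 0.040893585770802474
jaw_face 0.82 [260.3 130.4] [ 0.5546 -0.0444  0.034 ] 0.05143261173108663
carton 0.81 [426.6 224.1] [ 0.8131 -0.1827  0.012 ] 0.040557989250608925
carton 0.71 [300.9 131.4] [ 0.6127 -0.0462  0.012 ] 0.06305662483297812
label_roll 0.83 [254.1   0. ] [0.544  0.1203 0.    ] 0.05724882035800313
cutter 0.9 [361.7  18.3] [0.6866 0.1007 0.    ] 0.015189239552499144
scanner 0.67 [280.4 340.9] [ 0.5992 -0.4099  0.    ] 0.38885199737565834
```

View pics/w1.png

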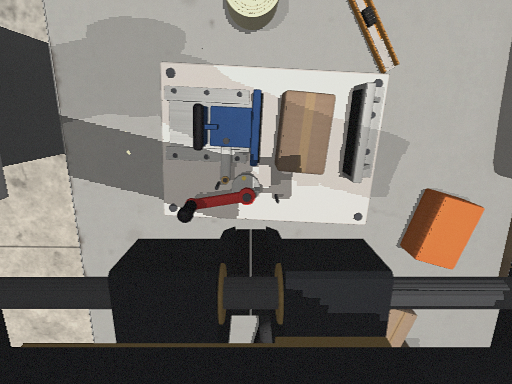

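The wrist view shows the jig plate with corners near (161,62), (387,73), (367,222) and (164,221). The lever grip is at about (185,212), the cam axis at (245,196) and the push plate cap at (199,126). The jig frame can be fitted from these.

```bash
python3 - <<'E'
from h import *
np.set_printoptions(precision=4,suppress=True)
im,d,P=shot('wrist')
K,R,t=map(np.array,(P['K'],P['R'],P['t']))
v,u=np.mgrid[:384,:512]; X=(np.linalg.solve(K,np.stack([u,v,0*u+1]).reshape(3,-1))*d.reshape(-1)-t[:,None]).T if 0 else (R.T@(np.linalg.solve(K,np.stack([u,v,0*u+1]).reshape(3,-1))*d.reshape(-1)-t[:,None])).T
X=X.reshape(384,512,3)
# plate: everything above 7mm in the jig window
m=((X[...,2]>.007)&(X[...,2]<.1)&(d>0)).astype(np.uint8); m[228:]=0; m[:60]=0; m[:,400:]=0
m=cv2.morphologyEx(m,cv2.MORPH_OPEN,np.ones((3,3),np.uint8))
n,l,st,c=cv2.connectedComponentsWithStats(m); k=1+st[1:,4].argmax(); pts=X[l==k]; print(st[k])
r=cv2.minAreaRect((pts[:,:2]*1000).astype(np.float32)); print('rect',r,cv2.boxPoints(r))
pl=pts[(abs(pts[:,2]-.012)<.004)]; print('plate z',np.median(pl[:,2]),len(pl))
cr=np.array([[161,62],[387,73],[367,222],[164,221]]); W=np.array([ray_z(P,p,.012)[:2] for p in cr]); print(W)
J=np.array([[-.155,.08],[.155,.08],[.155,-.138],[-.155,-.138]])
marks={'cam_axis':(-.03,-.092,(.5305,-.1342)),'push':(-.098,0,(.4755,-.0362)),'fence':(.105,0,(.674,-.0464)),'roller':(-.064,-.072,(.5042,-.1123)),'jaw':(-.018,0,(.5546,-.0444)),'tp':(-.098,0,(.4808,-.0433)),'tf':(.105,0,(.6869,-.0442)),'tr':(-.064,-.072,(.5081,-.107))}
def fit(A,B):
    a,b=A.mean(0),B.mean(0); H=(A-a).T@(B-b); th=np.arctan2(H[0,1]-H[1,0],H[0,0]+H[1,1]); Q=np.array([[np.cos(th),-np.sin(th)],[np.sin(th),np.cos(th)]])
    return th,b-Q@a,(B-(A@Q.T+b-Q@a))*1000
print('corners',*fit(J,W))
print('marks',*fit(np.array([x[:2] for x in marks.values()]),np.array([x[2] for x in marks.values()])))
# grip top & push plate cap from depth
for nme,lo,hi,box in (('grip',.085,.10,(165,190,215,228)),('cap',.078,.095,(180,95,225,160))):
    a=X[box[1]:box[3],box[0]:box[2]].reshape(-1,3); a=a[(a[:,2]>lo)&(a[:,2]<hi)]; print(nme,len(a),a.mean(0),a.min(0),a.max(0))
E
```

```text
[  160    61   229   163 32967]
rect ((569.3416137695312, -72.05548095703125), (218.417236328125, 309.67254638671875), 87.83575439453125) [[ 410.4916 -175.3389]
 [ 719.9432 -187.0335]
 [ 728.1917   31.228 ]
 [ 418.74     42.9225]]
plate z 0.012712775211102034 17375
[[ 0.4217  0.0404]
 [ 0.7248  0.0302]
 [ 0.7221 -0.1828]
 [ 0.4113 -0.185 ]]
corners -0.018722270330749025 [ 0.5705 -0.0453] [[ 4.6419  2.8084]
 [-2.2048 -1.5905]
 [-0.8327  3.3451]
 [-1.6044 -4.5631]]
marks -0.048936942565888125 [ 0.5735 -0.0425] [[-8.5293 -1.2518]
 [-0.1111  1.532 ]
 [-4.3681  1.2622]
 [-1.8484 -0.991 ]
 [-0.9154 -2.7546]
 [ 5.1889 -5.568 ]
 [ 8.5319  3.4622]
 [ 2.0516  4.309 ]]
grip 198 [ 0.4616 -0.1452  0.0924] [ 0.4518 -0.1554  0.0853] [ 0.4703 -0.1373  0.0959]
cap 484 [ 0.4807 -0.0387  0.0866] [ 0.4739 -0.0661  0.0793] [ 0.4868 -0.0134  0.0896]
```

{"api": "move_arm", "payload": {"moves": [[0, 0, -0.048, -0.021, -0.088, 0.03, 1], [0, 0, -0.048, -0.021, -0.088, 0.06, 1], [0, 0, -0.048, -0.021, -0.088, 0.1, 1], [0, 0, -0.048, -0.021, -0.088, 0.14, 1], [0, 0, -0.048, -0.021, -0.088, 0.18, 1], [0, 0, -0.048, -0.021, -0.088, 0.21, 1], [0, 0, -0.048, -0.021, -0.088, 0.23, 1], [0, 0, -0.048, -0.021, -0.088, 0.242, 1], [0, 0, -0.048, -0.021, -0.088, 0.242, 1], [0, 0, -0.048, -0.021, -0.088, 0.242, 1]]}}

```text
t: 4.8
position: [0.4563, -0.1126, 0.2233]
orientation: [0.0, 0.648, 0.762, 0.0]
ft_force: [-0.6, 0.4, 0.5]
opening: 0.008
grip_force: 0.0
```

```bash
cat >> h.py <<'E'
yaw=-.0378; O=np.array([.5704,-.0431]); Rj=np.array([[np.cos(yaw),-np.sin(yaw)],[np.sin(yaw),np.cos(yaw)]])
ax=O+Rj@[-.03,-.092]
def rows(poses,p0,q0,g=1):
    "poses: (x,y,z,tool-y yaw rad); rows relative to p0,q0 (tool down)"
    w,a,b,_=q0; n=np.hypot(a,b); a,b=a/n,b/n
    tx=np.array([2*a*a-1,2*a*b,0]); ty=np.array([2*a*b,2*b*b-1,0]); f0=np.arctan2(ty[1],ty[0])
    out=[]
    for x,y,z,f in poses:
        D=np.array([x,y,z])-p0; df=(f-f0+np.pi)%(2*np.pi)-np.pi
        out.append([0,0,round(-df/np.pi,3),round(float(tx@D),4),round(float(ty@D),4),round(float(-D[2]),4),g])
    return f0,out
E
python3 - <<'E'
from h import *
s=robot.sense();print(s['position'],s['orientation'],s['q'],s['ft_force'])
p=[]
cam=np.linspace(.15,2.72,19)
for i,c in enumerate(cam):
    al=np.pi+c+yaw; f=np.radians(9.3)+np.radians(130)*i/18
    g=ax+.078*np.array([np.cos(al),np.sin(al)]); n=np.array([np.sin(f),-np.cos(f)]); p.append([*(g-n*.019),.222,f])
f0,r=rows(p,s['position'],s['orientation']);print(f0)
for x in r: print(x)
E
```

```text
[ 0.4562756  -0.11261091  0.22334295] [3.98638062e-04 6.47655024e-01 7.61933562e-01 2.40627962e-04] [-0.16330349  0.57655721  0.38545907  2.13347584 -0.43699617  0.50556831
  0.71414379] [-0.59557179  0.43779202  0.49998368]
0.16179067935906452
[0, 0, np.float64(-0.0), -0.0111, -0.0017, 0.0013, 1]
[0, 0, np.float64(-0.04), -0.0224, -0.0039, 0.0013, 1]
[0, 0, np.float64(-0.08), -0.0338, -0.0044, 0.0013, 1]
[0, 0, np.float64(-0.121), -0.0452, -0.0033, 0.0013, 1]
[0, 0, np.float64(-0.161), -0.0562, -0.0006, 0.0013, 1]
[0, 0, np.float64(-0.201), -0.0668, 0.0036, 0.0013, 1]
[0, 0, np.float64(-0.241), -0.0765, 0.0092, 0.0013, 1]
[0, 0, np.float64(-0.281), -0.0854, 0.0161, 0.0013, 1]
[0, 0, np.float64(-0.321), -0.0931, 0.0242, 0.0013, 1]
[0, 0, np.float64(-0.361), -0.0996, 0.0333, 0.0013, 1]
[0, 0, np.float64(-0.401), -0.1048, 0.0432, 0.0013, 1]
[0, 0, np.float64(-0.442), -0.1084, 0.0536, 0.0013, 1]
[0, 0, np.float64(-0.482), -0.1106, 0.0645, 0.0013, 1]
[0, 0, np.float64(-0.522), -0.1111, 0.0754, 0.0013, 1]
[0, 0, np.float64(-0.562), -0.1102, 0.0864, 0.0013, 1]
[0, 0, np.float64(-0.602), -0.1076, 0.097, 0.0013, 1]
[0, 0, np.float64(-0.642), -0.1036, 0.1071, 0.0013, 1]
[0, 0, np.float64(-0.682), -0.0983, 0.1165, 0.0013, 1]
[0, 0, np.float64(-0.722), -0.0916, 0.1251, 0.0013, 1]
```

{"api": "move_arm", "payload": {"moves": [[0, 0, 0, -0.011, -0.002, 0.001, 1], [0, 0, -0.04, -0.022, -0.004, 0.001, 1], [0, 0, -0.08, -0.034, -0.004, 0.001, 1], [0, 0, -0.12, -0.045, -0.003, 0.001, 1], [0, 0, -0.16, -0.056, -0.001, 0.001, 1], [0, 0, -0.2, -0.067, 0.004, 0.001, 1], [0, 0, -0.24, -0.077, 0.009, 0.001, 1], [0, 0, -0.28, -0.085, 0.016, 0.001, 1], [0, 0, -0.32, -0.093, 0.024, 0.001, 1]]}}

```text
t: 5.7
position: [0.4938, -0.2018, 0.2225]
orientation: [-0.001, 0.198, 0.98, -0.0]
ft_force: [-2.4, 1.3, 1.1]
opening: 0.006
grip_force: 1.5
```

```bash
python3 - <<'E'
from h import *
s=robot.sense();print(s['position'],s['orientation'],s['q'],s['ft_force'])
im,d,P=shot('top','t2.png')
cv2.imwrite('pics/t2.png',cv2.resize(im[140:275,180:300,::-1],None,fx=4,fy=4,interpolation=cv2.INTER_CUBIC))
for r in optics.mark_of('top','lever_grip')[:2]: print(r['score'],ray_z(P,r['position'],.07))
p=[]
cam=np.linspace(.15,2.72,19)
for i,c in enumerate(cam):
    al=np.pi+c+yaw; f=np.radians(9.3)+np.radians(130)*i/18
    g=ax+.078*np.array([np.cos(al),np.sin(al)]); n=np.array([np.sin(f),-np.cos(f)]); p.append([*(g-n*.019),.222,f])
f0,r=rows(p[8:],s['position'],s['orientation']);print(f0)
for x in r: print([float(v) for v in x])
E
```

```text
[ 0.49381476 -0.20182877  0.2224878 ] [-5.81145710e-04  1.98444659e-01  9.80111818e-01 -4.51490726e-04] [ 0.2092926   0.61906142  0.1212809   1.96240813 -0.12887331  0.56843445
  1.58833973] [-2.37661252  1.28180632  1.07691229]
1.171254689208008
[0.0, 0.0, 0.0, -0.0008, 0.0016, 0.0005, 1.0]
[0.0, 0.0, -0.04, -0.0119, 0.001, 0.0005, 1.0]
[0.0, 0.0, -0.08, -0.023, 0.0019, 0.0005, 1.0]
[0.0, 0.0, -0.12, -0.0338, 0.0043, 0.0005, 1.0]
[0.0, 0.0, -0.16, -0.0441, 0.0083, 0.0005, 1.0]
[0.0, 0.0, -0.2, -0.0537, 0.0137, 0.0005, 1.0]
[0.0, 0.0, -0.241, -0.0625, 0.0203, 0.0005, 1.0]
[0.0, 0.0, -0.281, -0.0701, 0.0281, 0.0005, 1.0]
[0.0, 0.0, -0.321, -0.0766, 0.0369, 0.0005, 1.0]
[0.0, 0.0, -0.361, -0.0817, 0.0464, 0.0005, 1.0]
[0.0, 0.0, -0.401, -0.0854, 0.0566, 0.0005, 1.0]
```

View pics/t2.png

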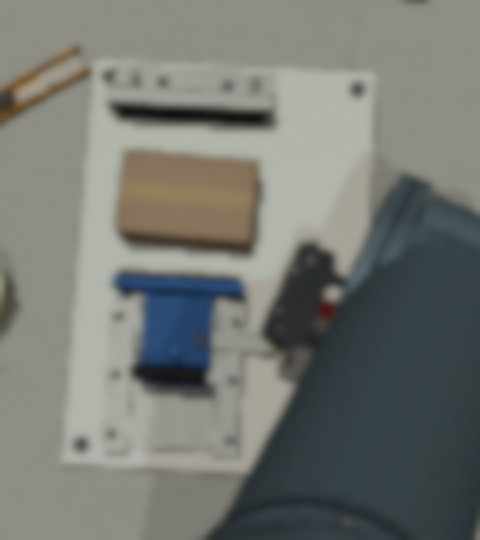

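The crop shows the push plate's black cap at (175,375) and the jaw at (180,285), both still drawn back. The red lever is under the gripper near (325,310), swinging round. Wrist joint 7 is rising towards its limit, so I'll turn the tool less over the rest of the swing.

```bash
python3 - <<'E'
from h import *
s=robot.sense()
p=[]
for i,c in enumerate(np.linspace(1.29,2.74,11)):
    al=np.pi+c+yaw; f=np.radians(67.1)+np.radians(53)*i/10
    g=ax+.078*np.array([np.cos(al),np.sin(al)]); n=np.array([np.sin(f),-np.cos(f)]); p.append([*(g-n*.019),.222,f])
f0,r=rows(p,s['position'],s['orientation']);print(f0)
for x in r: print([float(v) for v in x])
E
```

```text
1.1665755517648266
[0.0, 0.0, -0.001, 0.0006, 0.0016, 0.0006, 1.0]
[0.0, 0.0, -0.031, -0.0106, 0.0016, 0.0006, 1.0]
[0.0, 0.0, -0.06, -0.0217, 0.0032, 0.0006, 1.0]
[0.0, 0.0, -0.09, -0.0322, 0.0064, 0.0006, 1.0]
[0.0, 0.0, -0.119, -0.0422, 0.0111, 0.0006, 1.0]
[0.0, 0.0, -0.149, -0.0513, 0.0171, 0.0006, 1.0]
[0.0, 0.0, -0.178, -0.0593, 0.0243, 0.0006, 1.0]
[0.0, 0.0, -0.208, -0.0661, 0.0325, 0.0006, 1.0]
[0.0, 0.0, -0.237, -0.0716, 0.0416, 0.0006, 1.0]
[0.0, 0.0, -0.266, -0.0757, 0.0513, 0.0006, 1.0]
[0.0, 0.0, -0.296, -0.0783, 0.0614, 0.0006, 1.0]
```

{"api": "move_arm", "payload": {"moves": [[0, 0, -0.03, -0.011, 0.002, 0.001, 1], [0, 0, -0.06, -0.022, 0.003, 0.001, 1], [0, 0, -0.09, -0.032, 0.006, 0.001, 1], [0, 0, -0.12, -0.042, 0.011, 0.001, 1], [0, 0, -0.15, -0.051, 0.017, 0.001, 1], [0, 0, -0.18, -0.059, 0.024, 0.001, 1], [0, 0, -0.21, -0.066, 0.033, 0.001, 1], [0, 0, -0.24, -0.072, 0.042, 0.001, 1], [0, 0, -0.27, -0.076, 0.051, 0.001, 1], [0, 0, -0.296, -0.078, 0.061, 0.001, 1], [0, 0, -0.296, -0.078, 0.061, 0.001, 1]]}}

```text
t: 6.9
position: [0.5906, -0.1745, 0.2213]
orientation: [0.001, -0.26, 0.966, -0.0]
ft_force: [-0.3, 1.4, -0.1]
opening: 0.005
grip_force: 0.0
```

```bash
python3 - <<'E'
from h import *
s=robot.sense();print(s['position'],s['orientation'],s['q'],s['ft_force'])
im,d,P=shot('wrist','w3.png')
cv2.imwrite('pics/w3.png',im[:,:,::-1])
for n in ('lever_grip','push_plate'):
  for r in optics.mark_of('wrist',n)[:2]: print(n,r['score'],r['position'],ray_z(P,r['position'],Z[n]))
print(ax)
E
```

```text
[ 0.59059601 -0.17454778  0.22126743] [ 5.27152927e-04 -2.59534005e-01  9.65733773e-01 -3.20351729e-04] [ 0.29314771  0.72017976 -0.11013237  1.73343077  0.11385991  0.69295064
  2.21842778] [-0.30155821  1.43190441 -0.10217104]
[ 0.53694466 -0.13390055]
```

View pics/w3.png

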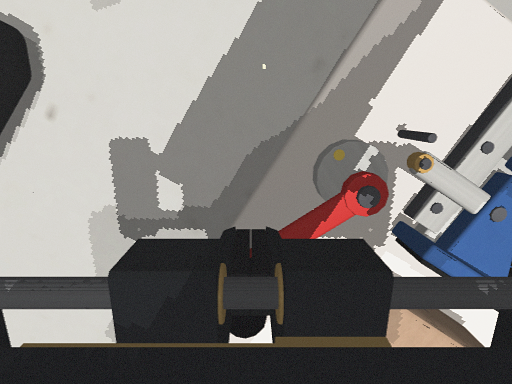

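The wrist view shows the yellow dot at (339,155), on the side away from the brass roller at (422,162). The cam is therefore low, and the slide is still back. I'll retract, verify, and go behind the push plate.

```bash
python3 - <<'E'
from h import *
s=robot.sense()
f=np.radians(120.1);n=np.array([np.sin(f),-np.cos(f)]);a=s['position'][:2]-n*.03
b=O+Rj@[-.125,0]; fb=np.pi/2+yaw; print(a,b)
_,r=rows([[*a,.222,f],[*a,.30,f],[*b,.30,fb],[*b,.222,fb]],s['position'],s['orientation'])
for x in r: print([float(v) for v in x])
E
```

```text
[ 0.56403525 -0.19018492] [ 0.44548929 -0.03837613]
[0.0, 0.0, -0.001, 0.03, -0.0001, -0.001, 1.0]
[0.0, 0.0, -0.001, 0.03, -0.0001, -0.079, 1.0]
[0.0, 0.0, 0.179, 0.0569, 0.1907, -0.079, 1.0]
[0.0, 0.0, 0.179, 0.0569, 0.1907, -0.001, 1.0]
```

{"api": "move_arm", "payload": {"moves": [[0, 0, 0, 0.015, 0, 0, 1], [0, 0, 0, 0.03, 0, 0, 1], [0, 0, 0, 0.03, 0, -0.04, 1], [0, 0, 0, 0.03, 0, -0.079, 1], [0, 0, 0.04, 0.037, 0.045, -0.079, 1], [0, 0, 0.08, 0.044, 0.09, -0.079, 1], [0, 0, 0.12, 0.051, 0.135, -0.079, 1], [0, 0, 0.16, 0.057, 0.18, -0.079, 1], [0, 0, 0.179, 0.057, 0.191, -0.079, 1], [0, 0, 0.179, 0.057, 0.191, -0.079, 1], [0, 0, 0.179, 0.057, 0.191, -0.04, 1], [0, 0, 0.179, 0.057, 0.191, -0.001, 1], [0, 0, 0.179, 0.057, 0.191, -0.001, 1]]}}

```text
t: 8.35
position: [0.4431, -0.04, 0.2184]
orientation: [-0.004, 0.018, 1.0, -0.0]
ft_force: [-1.4, 0.7, 0.0]
opening: 0.002
grip_force: 0.0
```

```bash
python3 - <<'E'
from h import *
s=robot.sense();print(s['t'],s['position'],s['orientation'],s['q'],s['ft_force'])
for c in ('top','side','wrist'):
  im,d,P=shot(c,c+'4.png')
  for n in ('lever_grip','push_plate','roller','jaw_face'):
   for r in optics.mark_of(c,n)[:2]: 
    w=ray_z(P,r['position'],Z[n]); j=Rj.T@(w[:2]-O); print(c,n,round(r['score'],2),w.round(4),'jig',j.round(4), 'cam',round(float((np.arctan2(*(w[:2]-ax)[::-1])-yaw-np.pi)%(2*np.pi)),2) if n=='lever_grip' else '')
im=cv2.imread('pics/top4.png');cv2.imwrite('pics/top4c.png',cv2.resize(im[140:275,180:300],None,fx=4,fy=4,interpolation=cv2.INTER_CUBIC))
E
```

```text
8.35 [ 0.44310749 -0.03996498  0.21837857] [-3.80433866e-03  1.83683593e-02  9.99823978e-01 -3.78175449e-04] [ 0.00641294  0.52814593 -0.02157775  2.17323953  0.02630734  0.44807241
  1.49803551] [-1.42491334  0.67691088  0.0491329 ]
top lever_grip 0.7 [ 0.6119 -0.1604  0.07  ] jig [ 0.0459 -0.1157] cam 2.84
top push_plate 0.85 [ 0.4745 -0.0379  0.067 ] jig [-0.096   0.0016] cam 
top roller 0.74 [ 0.5134 -0.1055  0.032 ] jig [-0.0546 -0.0645] cam 
top jaw_face 0.56 [ 0.56   -0.0333  0.034 ] jig [-0.0108  0.0094] cam 
side lever_grip 0.84 [ 0.6051 -0.148   0.07  ] jig [ 0.0387 -0.1035] cam 2.98
side push_plate 0.62 [ 0.4634 -0.0419  0.067 ] jig [-0.107  -0.0028] cam 
side roller 0.77 [ 0.5074 -0.1068  0.032 ] jig [-0.0605 -0.066 ] cam 
side jaw_face 0.69 [ 0.5553 -0.0597  0.034 ] jig [-0.0145 -0.0171] cam 
wrist push_plate 0.71 [ 0.4754 -0.038   0.067 ] jig [-0.0952  0.0015] cam
```

View pics/top4c.png

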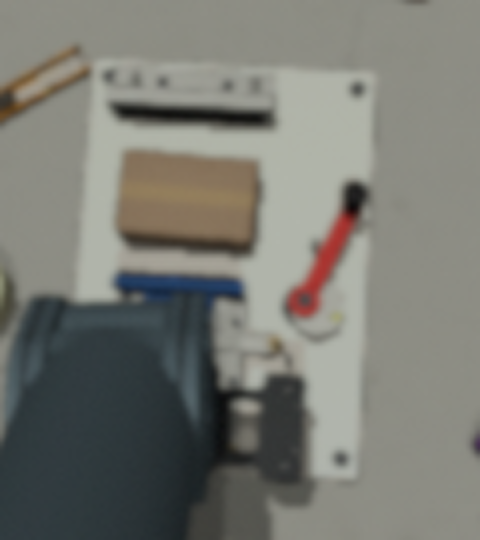

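The crop shows the lever pointing forward-right, from (303,300) to (355,195), with the dot at (337,317) away from the slide. The cam is at its low stop. Now I'll push the slide along tool -x.

{"api": "move_arm", "payload": {"moves": [[0, 0, 0, -0.01, 0, 0, 1], [0, 0, 0, -0.02, 0, 0, 1], [0, 0, 0, -0.027, 0, 0, 1], [0, 0, 0, -0.034, 0, 0, 1], [0, 0, 0, -0.041, 0, 0, 1], [0, 0, 0, -0.048, 0, 0, 1], [0, 0, 0, -0.055, 0, 0, 1], [0, 0, 0, -0.062, 0, 0, 1], [0, 0, 0, -0.066, 0, 0, 1], [0, 0, 0, -0.066, 0, 0, 1]]}}

```text
t: 10.1
position: [0.5118, -0.0408, 0.2217]
orientation: [0.001, 0.018, 1.0, -0.0]
ft_force: [-0.4, -1.0, -0.5]
opening: 0.002
grip_force: 0.4
```

```bash
cat > st.py <<'E'
from h import *
s=robot.sense();print(s['t'],s['position'],'jig',Rj.T@(s['position'][:2]-O),s['ft_force'],s['q'][6])
im,d,P=shot('top','top_%d.png'%(s['t']*100))
for n in ('lever_grip','push_plate','roller','jaw_face','carton','fence_face'):
   for r in optics.mark_of('top',n)[:3]: 
    w=ray_z(P,r['position'],Z[n]); j=Rj.T@(w[:2]-O)
    if abs(j[1])<.2 and abs(j[0])<.16: print(n,round(r['score'],2),'jig',j.round(4), 'cam',round(float((np.arctan2(*(w[:2]-ax)[::-1])-yaw-np.pi)%(2*np.pi)),2) if n=='lever_grip' else '')
cv2.imwrite('pics/c.png',cv2.resize(im[140:275,180:300,::-1],None,fx=4,fy=4,interpolation=cv2.INTER_CUBIC))
E
python3 st.py
```

```text
10.1 [ 0.51178483 -0.04076829  0.22169297] jig [-0.05866142  0.00011492] [-0.40755545 -0.96602707 -0.51141134] 1.5066712085171636
lever_grip 0.71 jig [0.0981 0.1359] cam 4.2
lever_grip 0.57 jig [ 0.047  -0.1214] cam 2.78
push_plate 0.22 jig [0.1053 0.1414] cam 
roller 0.58 jig [-0.0128 -0.0707] cam 
jaw_face 0.74 jig [0.107  0.0007] cam 
jaw_face 0.61 jig [0.0356 0.0046] cam 
carton 0.94 jig [ 0.0657 -0.0054] cam 
fence_face 0.77 jig [ 0.1142 -0.0058] cam
```

{"api": "move_arm", "payload": {"moves": [[0, 0, 0, -0.002, 0, 0, 1], [0, 0, 0, -0.004, 0, 0, 1], [0, 0, 0, -0.006, 0, 0, 1], [0, 0, 0, -0.008, 0, 0, 1], [0, 0, 0, -0.008, 0, 0, 1]]}}

```text
t: 10.95
position: [0.5192, -0.041, 0.2216]
orientation: [0.0, 0.018, 1.0, 0.0]
ft_force: [-2.6, -0.4, 0.2]
opening: 0.008
grip_force: 1.2
```

```bash
python3 st.py
```

```text
10.95 [ 0.51915082 -0.0409991   0.22162871] jig [-0.05129197  0.00016264] [-2.56441187 -0.43632896  0.18464737] 1.507902399772346
lever_grip 0.61 jig [ 0.0546 -0.1193] cam 2.83
roller 0.68 jig [ 0.0025 -0.0669] cam 
fence_face 0.64 jig [ 0.1092 -0.0055] cam
```

View pics/c.png

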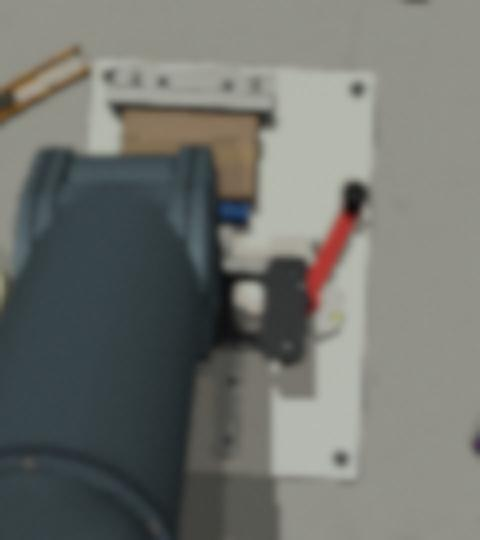

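The carton in the crop is now right at the fence: its edge is at row ~112, and the jaw is at (235,212). I'll creep forward and watch the force.

{"api": "move_arm", "payload": {"moves": [[0, 0, 0, -0.001, 0, 0, 1], [0, 0, 0, -0.002, 0, 0, 1], [0, 0, 0, -0.002, 0, 0, 1]]}}

```text
t: 11.6
position: [0.5209, -0.0411, 0.2217]
orientation: [-0.0, 0.018, 1.0, -0.0]
ft_force: [-3.3, -0.1, 1.4]
opening: 0.002
grip_force: 1.6
```

{"api": "move_arm", "payload": {"moves": [[0, 0, 0, -0.001, 0, 0, 1], [0, 0, 0, -0.002, 0, 0, 1], [0, 0, 0, -0.002, 0, 0, 1]]}}

```text
t: 11.9
position: [0.5222, -0.0411, 0.2216]
orientation: [-0.001, 0.018, 1.0, -0.0]
ft_force: [-6.8, -0.6, 4.3]
opening: 0.01
grip_force: 3.3
```

```bash
python3 - <<'E'
from h import *
s=robot.sense()
al=np.pi+2.78+yaw; g=ax+.078*np.array([np.cos(al),np.sin(al)]); f=np.radians(130); n=np.array([np.sin(f),-np.cos(f)]); b=g+n*.034; print(g,b)
a=s['position'][:2]+Rj@[-.02,0]
_,r=rows([[*a,.222,np.pi/2+yaw],[*a,.3,np.pi/2+yaw],[*b,.30,f],[*b,.222,f]],s['position'],s['orientation'])
for x in r: print([float(v) for v in x])
E
```

```text
[ 0.60880585 -0.16423154] [ 0.63485136 -0.14237676]
[0.0, 0.0, 0.001, 0.02, 0.0, -0.0004, 1.0]
[0.0, 0.0, 0.001, 0.02, 0.0, -0.0784, 1.0]
[0.0, 0.0, -0.234, -0.1162, -0.0971, -0.0784, 1.0]
[0.0, 0.0, -0.234, -0.1162, -0.0971, -0.0004, 1.0]
```

{"api": "move_arm", "payload": {"moves": [[0, 0, 0, 0.01, 0, 0, 1], [0, 0, 0, 0.02, 0, 0, 1], [0, 0, 0, 0.02, 0, -0.04, 1], [0, 0, 0, 0.02, 0, -0.078, 1], [0, 0, 0, 0.02, 0, -0.09, 1], [0, 0, -0.04, -0.01, -0.03, -0.09, 1], [0, 0, -0.08, -0.04, -0.05, -0.09, 1], [0, 0, -0.12, -0.07, -0.07, -0.09, 1], [0, 0, -0.16, -0.1, -0.09, -0.09, 1], [0, 0, -0.2, -0.116, -0.097, -0.09, 1], [0, 0, -0.234, -0.116, -0.097, -0.09, 1], [0, 0, -0.234, -0.116, -0.097, -0.09, 1]]}}

```text
t: 13.1
position: [0.6353, -0.1427, 0.3109]
orientation: [0.0, -0.343, 0.939, 0.0]
ft_force: [-0.6, 0.5, -0.7]
opening: 0.005
grip_force: 0.0
```

```bash
python3 st.py; python3 - <<'E'
from h import *
im,d,P=shot('wrist')
for n in ('lever_grip','roller','push_plate','jaw_face'):
   for r in optics.mark_of('wrist',n)[:2]: 
    w=ray_z(P,r['position'],Z[n]); print(n,round(r['score'],2),w.round(4),Rj.T@(w[:2]-O))
E
```

```text
13.1 [ 0.63528414 -0.14269295  0.31087292] jig [ 0.0686015  -0.09706977] [-0.55597022  0.49648804 -0.68971382] 2.319971451459528
jaw_face 0.98 jig [0.0484 0.0141] cam 
fence_face 0.68 jig [ 0.1022 -0.0003] cam 
roller 0.91 [ 0.5656 -0.1158  0.032 ] [-0.00207064 -0.07281755]
push_plate 0.7 [ 0.5329 -0.0414  0.067 ] [-0.0375408  0.0003075]
jaw_face 0.76 [ 0.612  -0.0459  0.034 ] [ 0.04167135 -0.00126914]
jaw_face 0.52 [0.5466 0.0823 0.034 ] [-0.02854284  0.12443485]
```

View pics/c.png

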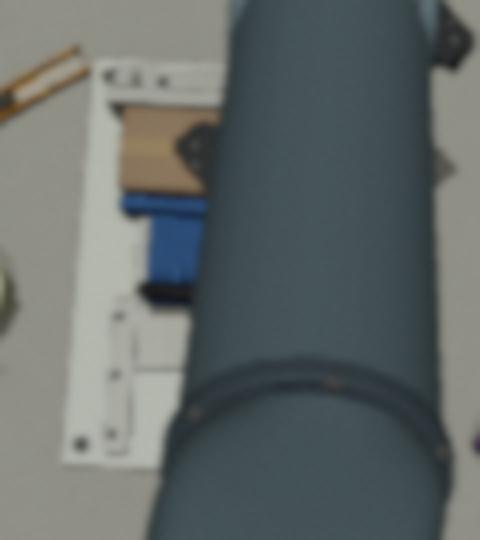

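The crop shows the jaw at (165,203) tight on the carton, which sits at the fence. The wrist marks put the push plate at jig x = -37.5, so travel is about 60 mm. I'll descend beside the grip.

{"api": "move_arm", "payload": {"moves": [[0, 0, 0, 0, 0, 0.03, 1], [0, 0, 0, 0, 0, 0.06, 1], [0, 0, 0, 0, 0, 0.08, 1], [0, 0, 0, 0, 0, 0.089, 1], [0, 0, 0, 0, 0, 0.089, 1]]}}

```text
t: 14.2
position: [0.6349, -0.1421, 0.2217]
orientation: [-0.001, -0.343, 0.94, 0.001]
ft_force: [0.5, -0.6, 0.5]
opening: 0.002
grip_force: 0.0
```

```bash
python3 - <<'E'
from h import *
s=robot.sense();print(s['position'],s['ft_force'],s['q'])
p=[]
for i,c in enumerate(np.linspace(2.78,.03,24)):
    al=np.pi+c+yaw; f=np.radians(130-123*i/23); g=ax+.078*np.array([np.cos(al),np.sin(al)]); n=np.array([np.sin(f),-np.cos(f)]); p.append([*(g+n*.019),.222,f])
_,r=rows(p,s['position'],s['orientation'])
for x in r[:14]: print([float(v) for v in x])
E
```

```text
[ 0.63494453 -0.14214928  0.22165552] [ 0.49535036 -0.57308166  0.51685181] [ 0.25795528  0.76886399 -0.15617139  1.63092297  0.15817963  0.75634309
  2.29958136]
[0.0, 0.0, 0.0, 0.0152, -0.0001, -0.0003, 1.0]
[0.0, 0.0, 0.03, 0.0238, -0.0056, -0.0003, 1.0]
[0.0, 0.0, 0.06, 0.033, -0.01, -0.0003, 1.0]
[0.0, 0.0, 0.089, 0.0426, -0.0134, -0.0003, 1.0]
[0.0, 0.0, 0.119, 0.0525, -0.0156, -0.0003, 1.0]
[0.0, 0.0, 0.149, 0.0625, -0.0166, -0.0003, 1.0]
[0.0, 0.0, 0.179, 0.0725, -0.0164, -0.0003, 1.0]
[0.0, 0.0, 0.208, 0.0824, -0.015, -0.0003, 1.0]
[0.0, 0.0, 0.238, 0.0921, -0.0126, -0.0003, 1.0]
[0.0, 0.0, 0.268, 0.1013, -0.009, -0.0003, 1.0]
[0.0, 0.0, 0.297, 0.11, -0.0044, -0.0003, 1.0]
[0.0, 0.0, 0.327, 0.1181, 0.0012, -0.0003, 1.0]
[0.0, 0.0, 0.357, 0.1254, 0.0077, -0.0003, 1.0]
[0.0, 0.0, 0.387, 0.1319, 0.015, -0.0003, 1.0]
```

{"api": "move_arm", "payload": {"moves": [[0, 0, 0, 0.008, 0, 0, 1], [0, 0, 0, 0.015, 0, 0, 1], [0, 0, 0.03, 0.024, -0.006, 0, 1], [0, 0, 0.06, 0.033, -0.01, 0, 1], [0, 0, 0.09, 0.043, -0.013, 0, 1], [0, 0, 0.12, 0.053, -0.016, 0, 1], [0, 0, 0.15, 0.063, -0.017, 0, 1], [0, 0, 0.18, 0.073, -0.016, 0, 1], [0, 0, 0.21, 0.082, -0.015, 0, 1], [0, 0, 0.24, 0.092, -0.013, 0, 1], [0, 0, 0.27, 0.101, -0.009, 0, 1], [0, 0, 0.3, 0.11, -0.004, 0, 1], [0, 0, 0.33, 0.118, 0.001, 0, 1], [0, 0, 0.36, 0.125, 0.008, 0, 1], [0, 0, 0.387, 0.132, 0.015, 0, 1]]}}

```text
t: 15.7
position: [0.5248, -0.2176, 0.2243]
orientation: [0.003, 0.258, 0.966, -0.001]
ft_force: [1.9, -1.9, -1.4]
opening: 0.002
grip_force: 1.5
```

```bash
python3 - <<'E'
from h import *
s=robot.sense();print(s['position'],s['ft_force'],s['q'])
p=[]
for i,c in enumerate(np.linspace(2.78,.03,24)):
    al=np.pi+c+yaw; f=np.radians(130-123*i/23); g=ax+.078*np.array([np.cos(al),np.sin(al)]); n=np.array([np.sin(f),-np.cos(f)]); p.append([*(g+n*.019),.222,f])
_,r=rows(p[13:],s['position'],s['orientation'])
for x in r: print([float(v) for v in x])
E
python3 st.py
```

```text
[ 0.52483671 -0.21761423  0.22434551] [ 1.88477398 -1.87484762 -1.44911957] [ 0.20643723  0.65700086  0.14240733  1.87552733 -0.14890813  0.61410806
  1.48984256]
[0.0, 0.0, -0.002, 0.0014, 0.0015, 0.0023, 1.0]
[0.0, 0.0, 0.028, 0.0108, -0.001, 0.0023, 1.0]
[0.0, 0.0, 0.057, 0.0203, -0.0024, 0.0023, 1.0]
[0.0, 0.0, 0.087, 0.0299, -0.0027, 0.0023, 1.0]
[0.0, 0.0, 0.117, 0.0395, -0.0018, 0.0023, 1.0]
[0.0, 0.0, 0.146, 0.0488, 0.0002, 0.0023, 1.0]
[0.0, 0.0, 0.176, 0.0577, 0.0033, 0.0023, 1.0]
[0.0, 0.0, 0.206, 0.0662, 0.0074, 0.0023, 1.0]
[0.0, 0.0, 0.236, 0.0741, 0.0124, 0.0023, 1.0]
[0.0, 0.0, 0.265, 0.0813, 0.0183, 0.0023, 1.0]
[0.0, 0.0, 0.295, 0.0877, 0.025, 0.0023, 1.0]
15.7 [ 0.52483671 -0.21761423  0.22434551] jig [-0.03893567 -0.17611145] [ 1.88477398 -1.87484762 -1.44911957] 1.4898425604317482
push_plate 0.64 jig [-0.0311  0.0072] cam 
roller 0.69 jig [ 0.0043 -0.0665] cam 
jaw_face 0.72 jig [0.0529 0.0091] cam 
fence_face 0.76 jig [0.1172 0.0016] cam
```

{"api": "move_arm", "payload": {"moves": [[0, 0, 0.03, 0.01, -0.002, 0, 1], [0, 0, 0.06, 0.02, -0.003, 0, 1], [0, 0, 0.09, 0.029, -0.003, 0, 1], [0, 0, 0.12, 0.038, -0.002, 0, 1], [0, 0, 0.15, 0.047, -0.001, 0, 1], [0, 0, 0.18, 0.056, 0.002, 0, 1], [0, 0, 0.21, 0.065, 0.006, 0, 1], [0, 0, 0.24, 0.073, 0.011, 0, 1], [0, 0, 0.27, 0.08, 0.017, 0, 1], [0, 0, 0.295, 0.087, 0.024, 0, 1], [0, 0, 0.295, 0.087, 0.024, 0, 1]]}}

```text
t: 17.15
position: [0.461, -0.151, 0.2227]
orientation: [-0.0, 0.66, 0.751, -0.0]
ft_force: [0.7, 0.3, 0.0]
opening: 0.005
grip_force: 0.0
```

```bash
python3 st.py; python3 - <<'E'
from h import *
s=robot.sense();f=rows([],s['position'],s['orientation'])[0]; print(f)
n=np.array([np.sin(f),-np.cos(f)]); g=s['position'][:2]-n*.019-ax; print('cam est',np.arctan2(g[1],g[0])%(2*np.pi)-yaw-np.pi,np.hypot(*g))
E
```

```text
17.15 [ 0.46097667 -0.15101087  0.22265321] jig [-0.1052671 -0.111969 ] [0.66593248 0.33168561 0.02793703] 0.7383338065908447
push_plate 0.7 jig [-0.0275 -0.0014] cam 
roller 0.71 jig [ 0.0042 -0.0698] cam 
jaw_face 0.74 jig [0.0453 0.0044] cam 
carton 0.95 jig [ 0.0691 -0.004 ] cam 
fence_face 0.88 jig [0.1015 0.0008] cam 
fence_face 0.47 jig [0.0504 0.0019] cam 
0.12800549721388993
cam est 0.03013120236604827 0.0783335937389548
```

View pics/c.png

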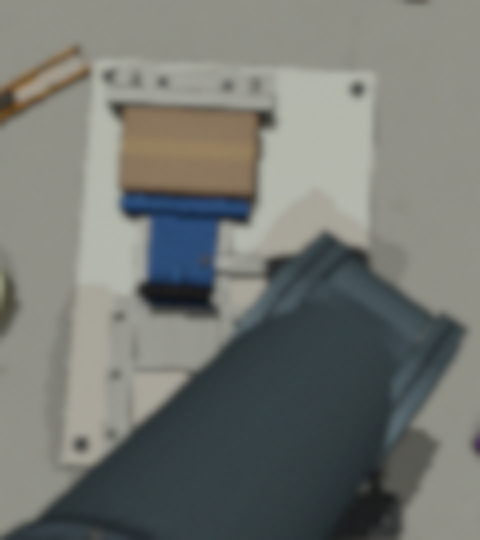

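The crop shows the carton square against the fence, spanning rows 108–193, with the jaw tight behind it. I'll retract, rise clear, and check the cam.

{"api": "move_arm", "payload": {"moves": [[0, 0, 0, -0.015, 0, 0, 1], [0, 0, 0, -0.03, 0, 0, 1], [0, 0, 0, -0.03, 0, -0.05, 1], [0, 0, 0, -0.03, 0, -0.1, 1], [0, 0, 0, -0.03, 0.04, -0.15, 1], [0, 0, 0, -0.03, 0.08, -0.2, 1], [0, 0, 0, -0.02, 0.08, -0.24, 1], [0, 0, 0, -0.02, 0.08, -0.24, 1], [0, 0, 0, -0.02, 0.08, -0.24, 1]]}}

```text
t: 18.4
position: [0.5439, -0.162, 0.4652]
orientation: [0.002, 0.66, 0.751, 0.001]
ft_force: [-0.1, -0.9, -0.6]
opening: 0.009
grip_force: 0.0
```

```bash
python3 - <<'E'
from h import *
im,d,P=shot('wrist','w9.png')
for n in ('lever_grip','roller','push_plate','jaw_face','carton','fence_face'):
   for r in optics.mark_of('wrist',n)[:2]: 
    w=ray_z(P,r['position'],Z[n]); e=w[:2]-ax; print(n,round(r['score'],2),(Rj.T@(w[:2]-O)).round(4),round(float((np.arctan2(e[1],e[0])-yaw)%(2*np.pi)-np.pi),2) if n=='lever_grip' else '')
E
```

```text
lever_grip 0.62 [-0.1094 -0.0943] 0.03
push_plate 0.96 [-0.0373 -0.0016] 
push_plate 0.73 [ 0.0339 -0.0039] 
jaw_face 0.75 [ 0.0388 -0.0007] 
carton 0.96 [ 0.2517 -0.1352] 
carton 0.83 [0.0697 0.0001] 
fence_face 0.58 [ 0.103  -0.0052]
```

View pics/w9.png

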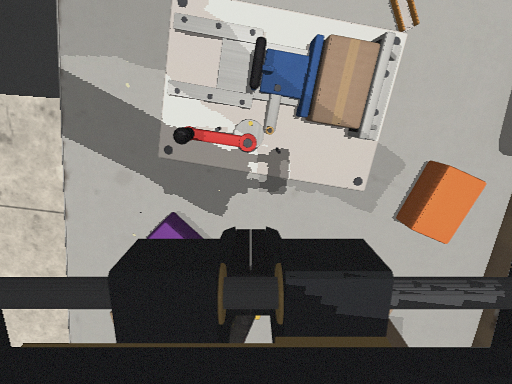

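The lever is back along jig -x, from (247,142) to (183,135), with a cam angle of about 0.03. The roller at (270,130) is just in front of the cam, and the carton is flush between the jaw and the fence.

```bash
python3 -c "
from station import robot
print(robot.hand_in())"
```

```text
the job is handed in; nothing more can be done
None
```

The job is handed in but returned no verdict: in the last images the carton stands square against the fence, the slide is at about 60 mm of travel, and the cam is back at about 0.03 rad, so it should be locked.

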